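# Show the trackball dish's blue side to the lamp

### The job

A dished plate with a loose trackball ball in it is clamped in the board holder on this computer bench. Slide the holder's jaw well back by its orange tab, lift the plate straight up out of the holder by its two bare sides, and turn it a quarter turn so that its blue side faces the desk lamp, keeping it level and the ball in the middle all the time and disturbing nothing else on the bench. Finish while still holding the plate level and still above the holder, roughly 8 cm higher than it lay, with the jaw left open; do not put it down or let go.

Things in the scene. Friction and masses are not known exactly. Their poses are not given: they have to be found in the camera images.
- holder_bed (a point): Board holder fixed to the bench; centre of its bed's top, 50 mm above the bench, where the plate lies. z up, x from the sliding yellow jaw to the fixed jaw. Bed 60 (x) by 40 mm (y): the plate overhangs 10 mm on its bare y sides. Foot plate 60 mm wide, 12 mm high, from 152 mm on -x to 62 mm on +x. Fixed jaw: 12 mm thick at the plate's +x side, ends 8 mm below the plate's top.
- jaw (a joint): Opening of the sliding yellow jaw in m: 0 closed on the plate, growing as it slides to the holder's -x, 0.035 fully open. It needs about 3 N and stays where it is left. Its lip reaches 5 mm over the plate's -x rim (1.5 mm above it), so the plate cannot be lifted before the jaw is slid back.
- jaw_tab (a point): Orange upright tab on the jaw's carriage, 12 mm thick (holder's x), 20 mm wide (y), top 82 mm above the bench. The point is in its middle, 14 mm below its top, 28 mm above the carriage; it moves with the jaw. Closed, it is 84 mm on -x from the plate's centre; the yellow jaw plate and lip between end 41 mm short of it, 76 mm above the bench. Axes as holder_bed.
- dish_center (a point): White square dished plate, grey hollow, 60 x 60 x 20 mm high, about 0.1 kg, loose. The point is its centre, half-way up (10 mm above its underside; starts 60 mm above the bench). z up; its +x side is blue (outer face and rim). It starts with axes parallel to the holder's, blue side at the fixed jaw, y sides bare and flat. The hollow is an eight-sided funnel of 10 degrees slope, 54 mm across.
- ball_center (a point): Centre of the red trackball ball, 28 mm in diameter, about 0.02 kg, loose in the middle of the plate's hollow; its centre is about 11 mm above dish_center, its top 15 mm above the plate's rim. Its axes mean nothing.
- lamp_center (a point): Small cylindrical desk lamp, cream diffuser 48 mm in diameter, black foot (68 mm) and cap, 106 mm high, loose, upright. The point is on its axis, 50 mm above the bench. It stands about 0.18 m from the holder's bed on its +y or its -y side; the green tool tin stands on the other side. Leave it.
- tin: Green round tool tin, 64 mm in diameter, with pens up to 116 mm above the bench, loose; origin at the centre of its underside. On the other side of the holder from the lamp. Leave it.
- mouse: Black computer mouse 105 x 60 x 35 mm, loose, origin at the underside. Leave it.
- gamepad: Blue game controller, about 95 x 150 x 41 mm, loose, origin at the underside. Leave it.
- figurine: Figurine with a big head, 92 mm high, loose, origin at the centre of its underside. Leave it.
- charger: Grey charger 85 x 45 x 26 mm, loose, origin at the centre of its underside. Leave it.
- driver: Screwdriver lying beyond the holder, loose. Leave it.
Mind the look-alikes: they are no part of the job. Leave any purple or yellow look-alike of the part that bears dish_center alone.

How it is judged:
On the way, in this order (a step that is already met when the one before it is completed fails the run):
1. the jaw is slid back at least 18 mm while the plate still lies on the bed with the ball in its middle (value of joint jaw above 0.018 m and height (world z) of dish_center below 0.066 m and horizontal distance between ball_center and dish_center below 0.006 m and z of ball_center in the frame of dish_center below 0.018 m), for 0.2 s.
2. the plate is lifted clear of the holder, held by the fingers, ball in the middle (height (world z) of dish_center above 0.085 m and contact force between the fingers and dish above 1 N and not (contact force between dish and holder above 0.02 N) and horizontal distance between ball_center and dish_center below 0.006 m and z of ball_center in the frame of dish_center below 0.018 m), for 0.2 s.
At the end, for the whole second after the job is handed in: Plate held, clear of the holder, centre 95-220 mm above the bench and within 50 mm of over the bed, level to 5 deg, blue side to the lamp (quarter turn to about 10 deg, or lamp within 30 mm of its axis), ball within 6 mm of the middle, all still, jaw 18 mm open or more (height (world z) of dish_center between 0.095 and 0.22 m and horizontal distance between dish_center and holder_bed below 0.05 m and angle between dish_center's own z axis and vertical below 0.087 rad and (angle between the x axis of dish_center and the y axis of holder_bed, either way round below 0.17 rad or y of lamp_center in the frame of dish_center between -0.03 and 0.03 m) and x of lamp_center in the frame of dish_center above 0.08 m and horizontal distance between ball_center and dish_center below 0.006 m and z of ball_center in the frame of dish_center below 0.018 m and contact force between the fingers and dish above 1 N and not (contact force between dish and holder above 0.02 N) and linear speed of dish below 0.02 m/s and angular speed of dish below 0.15 rad/s and linear speed of ball below 0.05 m/s and value of joint jaw above 0.018 m); the arm keeps its last pose, push and grip.
It fails at once if the ball rolls more than 10 mm from the plate's middle (horizontal distance between ball_center and dish_center above 0.01 m).
It fails at once if the plate tilts more than 12 degrees (angle between dish_center's own z axis and vertical above 0.21 rad).
It fails at once if another thing on the bench is moved more than 25 mm (distance of any of lamp_center, tin, mouse, gamepad, figurine, charger, driver from where it was at the start of the episode above 0.025 m).
It also fails if it takes over 51 s, if anything falls off the work surface, if the arm or the gripper's body presses on something with over 40 N, if the wrist force passes 120 N, or if a joint passes its speed limit or range.

### The arm

A 6-joint arm with a two-finger parallel gripper is mounted at the origin on the work surface. World frame = base frame: x ahead of the robot, y to its left, z up, the work surface at z = 0. Lengths are in m, angles in rad, forces in N, time in s.
With the tool pointing down it reaches from about 0.225 to 0.875 m from the base axis. Payload 3.4 kg.
Tool frame: the origin (TCP) lies between the finger pads; the fingertips stand 11 mm ahead of it and the grasp point (between the pads) lies 8 mm behind it (bot.tcp_to_tips is the distance from the TCP to the fingertips, in m); x points along the fingers, y is the direction in which the jaws open and shut, and the axes are right-handed (so a half turn about x gives the same grasp; the last joint's range is limited). The gripper opens to 85 mm and grips with 20 to 120 N. Pads are 22 mm wide; open, the fingers measure 114 mm over their backs; the gripper's body (76 mm by 85 mm) begins 54 mm behind the grasp point. The pads swing forward as they close: fully open they stand 13 mm farther back than shut.
Start: joints at [-1.425, 0.276, 1.505, -0, 1.361, -0.121], TCP at [0.152, -0.555, 0.242] pointing down, gripper open.
Joint ranges: [-2.89, 2.89], [-0.75, 2.08], [0.22, 2.7], [-1.18, 4.32], [0.11, 2.71], [-2.7, 2.7]. Speed limits (rad/s): [2.57, 2.57, 3.14, 3.14, 3.14, 3.14].

### API

Orientations are given as [roll, pitch, yaw] about the fixed x, y, z axes, in that order (R = Rz(yaw) Ry(pitch) Rx(roll)).
In Python, from workcell import bot gives the robot as it stands.
- The arm moves only by the tool apply_moves, never from a script. Its argument "series" is a list that holds one entry, the list of rows, each a list of 5 numbers: the closure in counts, from 0 (fully open) to 255 (shut), then the shift along the tool's x, y, z in cm, then the turn about the tool's x in degrees. A call has 1 to 8 rows; each row is the pose to reach, as a shift and turn from the pose commanded when the call began, along the tool's axes at that moment; what a row does not reach only later rows make up. A row lasts 1/12 s, in which the tool goes at most 41.7 mm and 7.16 degrees, less where a joint would pass 70% of its speed; a pose out of reach is approached as far as the arm can. A call with a gripper value outside its range is refused whole. The fingers move at their own pace and stop on an object; "squeeze" is the grip in N (left out, the last holds). Time passes only in rows, so rows that repeat a pose let the fingers close. It gives the time, the measured TCP pose, the force and the opening at its end, in the units of the state.
- bot.state(): the state, without advancing time (a new reading comes with each control period).
- bot.snapshot(name): name is "side" or "top" or "wrist"; returns a dict with "color" (384x512x3 uint8, red, green, blue), "K" (3x3 intrinsics, pixels), "xyz" and "orientation" of the camera in the world. Camera axes: x right, y down, z forward; pixel columns grow to the right and rows downward; lengths in m; the calibration is good to about 2 mm. A picture is of the moment at which its call begins. There is no depth.
- bot.close_job(): hands the job in, once; it reports no verdict.
The state is a dict: "clock": time; "qpos": joint angles; "joint_velocities": joint speeds; "joint_efforts": joint torques, N m; "eef_pos": TCP position; "eef_rot": TCP orientation; "force": force on the tool from outside, world axes, zero at the start; "torque": the same for the moment, N m; "gripper_width": finger opening in m.
Only numpy, scipy, OpenCV 4.12 (cv2) and the standard library are available. Lean on these libraries where they do the work, as an engineer would, in place of code of your own. Each camera call takes 0.05 s, during which the arm holds its last target.

## Working session

There is one attempt and no reset: what is moved stays moved. The work goes in short steps, Python scripts to look and compute and a tool call to move; the robot and the scene stay as the last step left them, time stands still between calls to the robot, and variables do not carry over. Pictures are saved under pics/ and viewed, and the job is handed in when it is done.

Besides the shell and the picture viewer there is one more tool, called after ">>>" as name([rows], argument=value, ...), one row to a line, values as JSON. apply_moves: Moves the arm, as the interface text tells. Its arguments: {"type":"object","properties":{"series":{"type":"array"},"squeeze":{"type":"number"}},"required":["series"]}

```bash
mkdir -p pics
python3 - <<'E'
from workcell import bot
import cv2,pickle
print(bot.state())
d={}
for n in ["side","top","wrist"]:
    s=bot.snapshot(n); d[n]=s
    cv2.imwrite(f"pics/{n}0.png",cv2.cvtColor(s["color"],cv2.COLOR_RGB2BGR))
    print(n,s["K"],s["xyz"],s["orientation"])
pickle.dump(d,open("s0.pkl","wb"))
E
```

```text
{'clock': 0.0, 'qpos': array([-1.42500327e+00,  2.76623020e-01,  1.50615652e+00, -2.60597790e-05,
        1.36069864e+00, -1.21033457e-01]), 'joint_velocities': array([-0.00095218, -0.00117863,  0.00095865, -0.00192241, -0.00027012,
       -0.00055638]), 'joint_efforts': array([ 1.99781352e-03, -4.16761994e+01, -2.45803767e+01,  3.13265118e-04,
        1.07992798e-02,  1.11660313e-05]), 'eef_pos': array([ 0.15150284, -0.55414479,  0.2414144 ]), 'eef_rot': array([-1.67831905,  1.56891062,  1.73010558]), 'force': array([-0.41474065,  0.01008064, -0.1821521 ]), 'torque': array([0.00517277, 0.01956829, 0.01165995]), 'gripper_width': 0.08502949747963393}
side [[366.35399857   0.         255.33109563]
 [  0.         366.35399857 191.15134276]
 [  0.           0.           1.        ]] [ 0.40273528 -0.93320147  0.7804088 ] [-2.22190134  0.00547406 -0.20139761]
top [[427.04488434   0.         254.92989695]
 [  0.         427.04488434 198.378251  ]
 [  0.           0.           1.        ]] [0.49498399 0.00616267 1.51322496] [-3.06597528e+00 -2.67137194e-03 -1.56980140e+00]
wrist [[275.9136203    0.         255.86457726]
 [  0.         275.9136203  189.14903143]
 [  0.           0.           1.        ]] [ 0.22516518 -0.53162232  0.37374752] [ 2.83368723e+00  2.64666292e-03 -1.30544891e+00]
```

View pics/side0.png

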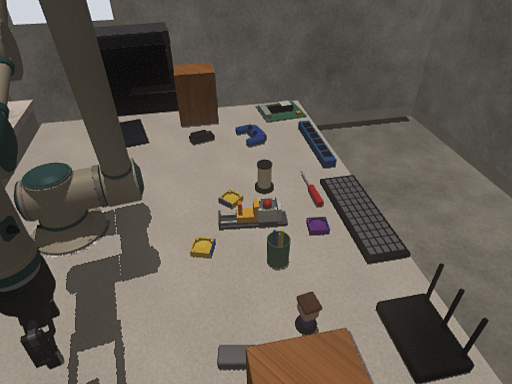

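View pics/top0.png

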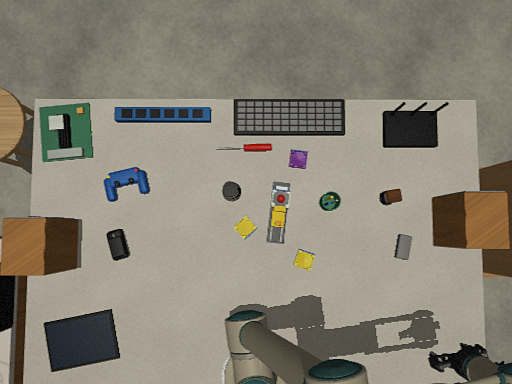

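View pics/wrist0.png

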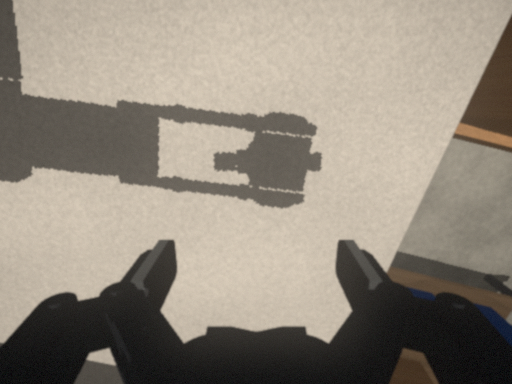

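The holder is at top-view px (280,210): red ball at about (281,198), yellow jaw at (279,216). The lamp at (231,190) is on the +y side and the tin at (330,201) is on −y. The look-alikes are yellow (245,227), yellow (304,259) and purple (298,158). The real plate is the one with the ball, clamped in the holder. I'll enlarge to confirm.

Run:
```python
import cv2
a=cv2.imread("pics/top0.png")[170:255,215:345]
cv2.imwrite("pics/top0c.png",cv2.resize(a,None,fx=6,fy=6,interpolation=cv2.INTER_CUBIC))
a=cv2.imread("pics/side0.png")[150:275,210:310]
cv2.imwrite("pics/side0c.png",cv2.resize(a,None,fx=4.8,fy=4.8,interpolation=cv2.INTER_CUBIC))
```

```text
(no output)
```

View pics/top0c.png

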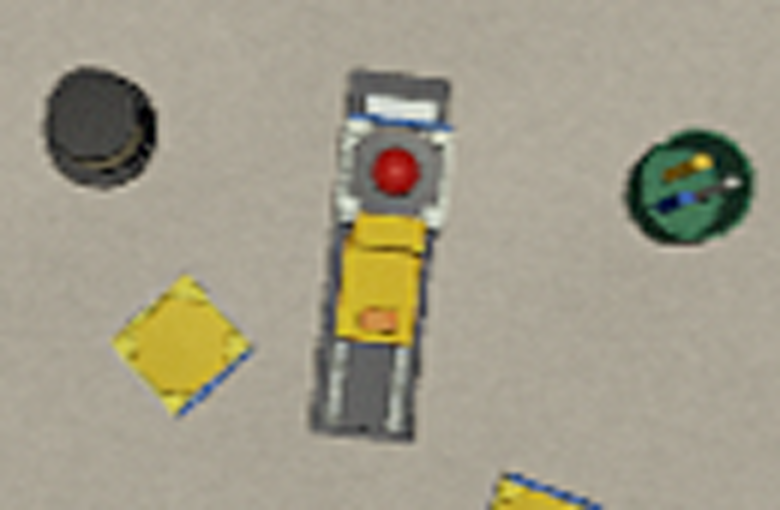

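View pics/side0c.png

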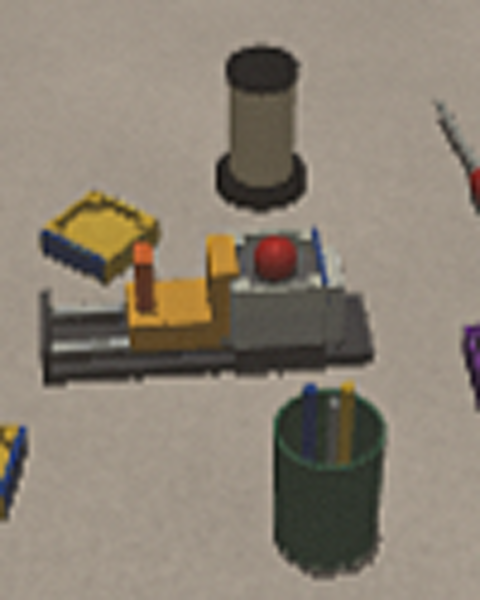

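```bash
cat > h.py <<'E'
import numpy as np,pickle,cv2
from scipy.spatial.transform import Rotation as R
def Rm(o): return R.from_euler('xyz',o).as_matrix()
def ray(s,u,v,z):
    d=Rm(s["orientation"])@np.linalg.inv(s["K"])@np.array([u,v,1.]); c=np.array(s["xyz"])
    return c+d*(z-c[2])/d[2]
def proj(s,p):
    q=s["K"]@(Rm(s["orientation"]).T@(np.array(p)-s["xyz"])); return q[:2]/q[2]
E
python3 - <<'E'
from h import *
d=pickle.load(open("s0.pkl","rb"))
t=d["top"];s=d["side"]
T=lambda x,y,z:ray(t,215+x/6-.4,170+y/6-.4,z)
S=lambda x,y,z:ray(s,210+x/4.8-.4,150+y/4.8-.4,z)
b=T(397,171,.071);print("ball",b,S(275,259,.071))
print("tabtop",T(378,320,.082), S(144,245,.082))
P=[T(350,70,.012),T(312,432,.012),T(413,440,.012),T(450,80,.012)]
for p in P:print(p)
for a,c in((P[1],P[0]),(P[2],P[3])): print(np.degrees(np.arctan2(*(c-a)[[1,0]])))
w=P[0]-P[3];print(np.degrees(np.arctan2(-w[0],w[1])),np.linalg.norm(w))
m=sum(P)/4; print("bed from foot: mid + 45mm*x",m)
w=T(348,118,.07)-T(450,128,.07);print("blue",np.degrees(np.arctan2(-w[0],w[1])))
print("lamp top",T(90,112,.106),"tin",T(690,187,.08))
E
```

```text
ball [ 0.60530387 -0.08510602  0.071     ] [ 0.60724499 -0.08884813  0.071     ]
tabtop [ 0.52109047 -0.07351127  0.082     ] [ 0.52597861 -0.07111914  0.082     ]
[ 0.66949039 -0.06134531  0.012     ]
[ 0.45711115 -0.03871797  0.012     ]
[ 0.45252341 -0.09760785  0.012     ]
[ 0.66363921 -0.12027124  0.012     ]
-6.0814739576094
-6.127264921811574
-5.670723117840639 0.059215722715199884
bed from foot: mid + 45mm*x [ 0.56069104 -0.07948559  0.012     ]
blue -5.55364913933548
lamp top [0.63506817 0.0863884  0.106     ] tin [ 0.59581054 -0.24890081  0.08      ]
```

```bash
cat >> h.py <<'E'
def plan(st,tcp,yawy=None):
    """shift in tool axes cm to reach tcp; turn so tool y axis has heading yawy (deg) """
    M=Rm(st["eef_rot"]); sh=M.T@(np.array(tcp)-st["eef_pos"])*100
    h=np.degrees(np.arctan2(M[1,1],M[0,1]))
    print("shift cm",sh.round(2),"heading y",h.round(2), "down",M[:,0].round(4))
    if yawy is not None: print("turn", -(yawy-h))
E
python3 - <<'E'
from h import *
from workcell import bot
st=bot.state(); print(Rm(st["eef_rot"]).round(3))
plan(st,[.522,-.076,.20],84)
E
```

```text
[[-0.     0.264 -0.965]
 [ 0.001 -0.965 -0.264]
 [-1.    -0.001 -0.   ]]
shift cm [  4.22 -36.36 -48.35] heading y -74.71 down [-2.0e-04  1.3e-03 -1.0e+00]
turn -158.7130029373388
```

>>> apply_moves([
  [[0,0,-3,-4,2],[0,0,-6,-8,5],[0,0,-9,-12,8],[0,0,-12,-16,11],[0,0,-15,-20,14],[0,0,-18,-24,17],[0,0,-21,-28,19],[0,0,-24,-32,21.3]],
], squeeze=20)

```text
clock: 0.82
eef_pos: [0.3568, -0.2896, 0.2422]
eef_rot: [3.009, 1.571, -0.24]
force: [0.9, -0.9, 0.2]
gripper_width: 0.0853
```

>>> apply_moves([
  [[0,0,-3,-4,0],[0,0,-6,-8,0],[0,0,-9,-12,0],[0,0,-11,-14.5,0],[0,0,-12,-16,0],[0,0,-12.36,-16.35,0],[0,0,-12.36,-16.35,0]],
])

```text
clock: 1.4
eef_pos: [0.533, -0.1842, 0.2415]
eef_rot: [-0.448, 1.57, 2.593]
force: [-0.4, -0.5, -0.5]
gripper_width: 0.0853
```

Run:
```python
from h import *
from workcell import bot
st=bot.state(); print(st["clock"],st["eef_pos"],st["qpos"])
plan(st,[.522,-.076,.2414],-96)
s=bot.snapshot("wrist");pickle.dump(s,open("w1.pkl","wb"));cv2.imwrite("pics/w1.png",cv2.cvtColor(s["color"],cv2.COLOR_RGB2BGR))
```

```text
1.4 [ 0.53297094 -0.18422219  0.241497  ] [-4.56238890e-01  2.60219198e-01  1.52922686e+00  9.96329050e-05
  1.35319193e+00  1.21603318e+00]
shift cm [  0.02 -10.66   2.19] heading y -95.82 down [-9.e-04  5.e-04 -1.e+00]
turn 0.18462034142697803
```

View pics/w1.png

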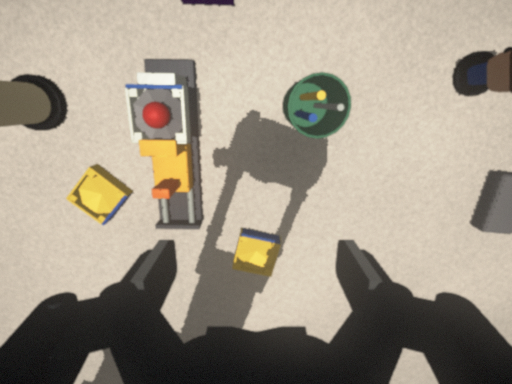

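The wrist view shows the holder at (170,140) and the tab at (161,192). The tool has overshot to −y because its frame turned between the two calls, and nothing was touched. I'll correct over the tab.

>>> apply_moves([
  [[0,0,-2,0.5,0],[0,0,-5,1.2,0],[0,0,-8,1.7,0.2],[0,0,-10,2.1,0.2],[0,0,-10.7,2.2,0.2],[0,0,-10.7,2.2,0.2],[0,0,-10.7,2.2,0.2]],
])

```text
clock: 2.03
eef_pos: [0.5205, -0.0783, 0.2425]
eef_rot: [1.85, 1.569, -1.401]
force: [0.5, -0.6, -0.4]
gripper_width: 0.0853
```

Run:
```python
from h import *
from workcell import bot
st=bot.state(); print(st["clock"],st["eef_pos"],st["qpos"])
plan(st,[.522,-.076,.2414],-96)
s=bot.snapshot("wrist");pickle.dump(s,open("w2.pkl","wb"));im=cv2.cvtColor(s["color"],cv2.COLOR_RGB2BGR)
cv2.imwrite("pics/w2.png",cv2.resize(im[40:260,130:396],None,fx=2.7,fy=2.7,interpolation=cv2.INTER_CUBIC))
```

```text
2.0333 [ 0.52048524 -0.0782851   0.24254166] [-2.80535945e-01  2.02162354e-01  1.60577094e+00 -1.50667130e-03
  1.33295110e+00  1.39956003e+00]
shift cm [ 0.11 -0.24 -0.13] heading y -96.24 down [ 3.0e-04 -1.6e-03 -1.0e+00]
turn -0.24211943761036991
```

View pics/w2.png

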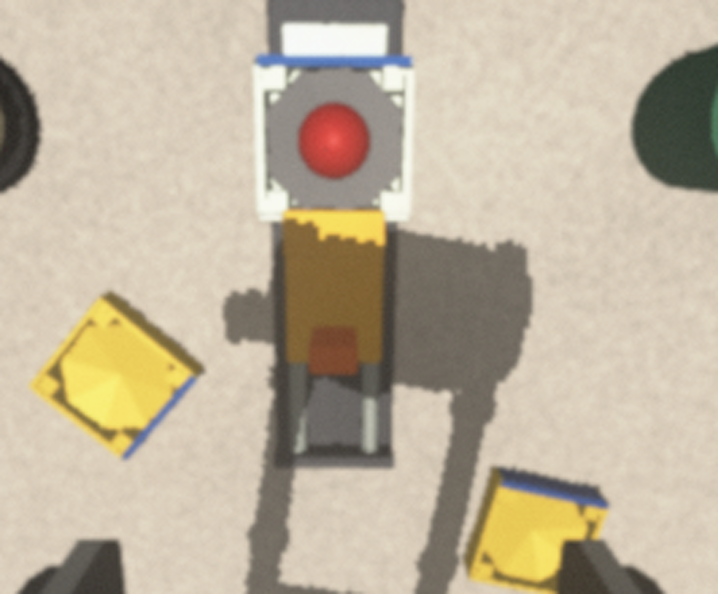

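Run:
```python
from h import *
s=pickle.load(open("w2.pkl","rb"))
T=lambda x,y,z:ray(s,130+x/2.7-.3,40+y/2.7-.3,z)
print("ball",T(334,141,.071))
c=[T(257,66,.07),T(411,66,.07),T(258,219,.07),T(410,219,.07)]
print("plate",sum(c)/4);
for a,b in((c[0],c[1]),(c[2],c[3])):
  w=a-b;print(np.degrees(np.arctan2(-w[0],w[1])),np.linalg.norm(w))
for a,b in((c[0],c[2]),(c[1],c[3])):
  w=a-b;print(np.degrees(np.arctan2(w[1],w[0])),np.linalg.norm(w))
print("tabtop",T(309,326,.082),T(358,326,.082),T(333,350,.082))
print("footend",T(275,466,.012),T(393,466,.012),(T(275,466,.012)+T(393,466,.012))/2)
```

```text
ball [ 0.60587683 -0.08284371  0.071     ]
plate [ 0.60454919 -0.08268624  0.07      ]
-6.324444126209757 0.057784429517031353
-6.329680531803594 0.06048913324105108
-7.869833102272116 0.05586218388006528
-5.095394332491349 0.05586024500375969
tabtop [ 0.53739085 -0.06510616  0.082     ] [ 0.53523292 -0.08454749  0.082     ] [ 0.52656766 -0.07351451  0.082     ]
footend [ 0.451165   -0.03361352  0.012     ] [ 0.4443239  -0.09518897  0.012     ] [ 0.44774445 -0.06440125  0.012     ]
```

Run:
```python
from h import *
from workcell import bot
st=bot.state(); print(st["clock"],st["eef_pos"])
plan(st,[.522,-.0755,.058],-96)
```

```text
2.0833 [ 0.5207353  -0.07857572  0.24244521]
shift cm [18.44 -0.35 -0.08] heading y -96.28 down [ 2.0e-04 -1.5e-03 -1.0e+00]
turn -0.282569181380282
```

>>> apply_moves([
  [[120,2,-0.3,-0.1,-0.3],[120,5,-0.3,-0.1,-0.3],[120,8,-0.3,-0.1,-0.3],[120,10,-0.3,-0.1,-0.3],[120,11,-0.3,-0.1,-0.3],[120,11,-0.3,-0.1,-0.3],[120,11,-0.3,-0.1,-0.3]],
])

```text
clock: 2.67
eef_pos: [0.5228, -0.0752, 0.1325]
eef_rot: [1.96, 1.57, -1.286]
force: [-0.9, 0.3, 0.4]
gripper_width: 0.0454
```

Run:
```python
from h import *
from workcell import bot
st=bot.state(); print(st["clock"],st["eef_pos"],st["gripper_width"])
plan(st,[.522,-.0755,.058],-96)
for n in("wrist","side"):
  s=bot.snapshot(n);pickle.dump(s,open(n+"3.pkl","wb"));im=cv2.cvtColor(s["color"],cv2.COLOR_RGB2BGR)
  if n=="side": im=cv2.resize(im[130:290,180:330],None,fx=3.7,fy=3.7,interpolation=cv2.INTER_CUBIC)
  cv2.imwrite(f"pics/{n}3.png",im)
```

```text
2.6667 [ 0.52275326 -0.07517867  0.13247781] 0.045408105162743774
shift cm [7.45 0.04 0.07] heading y -95.98 down [ 1.e-04 -4.e-04 -1.e+00]
turn 0.0193843203436046
```

View pics/wrist3.png

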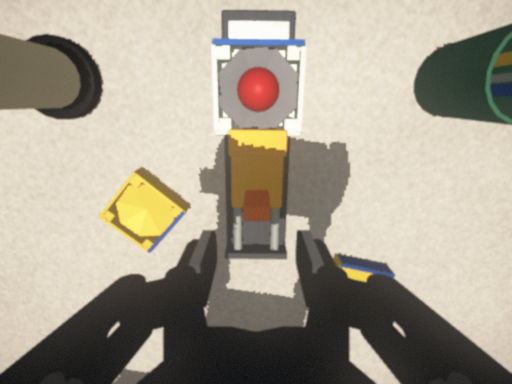

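View pics/side3.png

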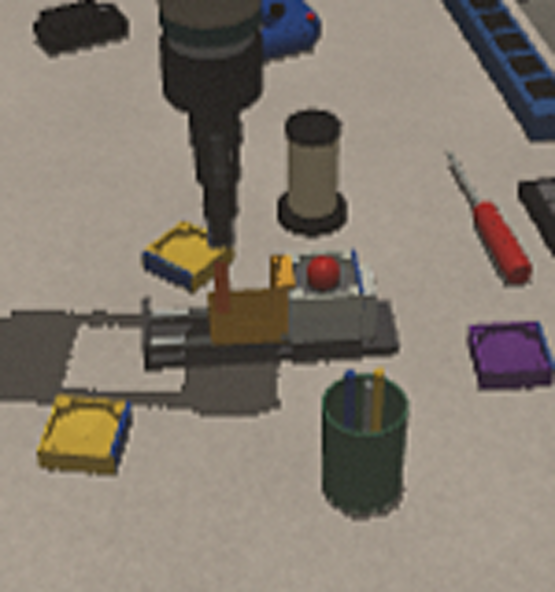

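The tab (wrist px 257,200) is centred between the fingers (212 / 302), so I'll descend and close gently.

>>> apply_moves([
  [[120,2,0,0,0],[120,4.5,0,0,0],[120,6.5,0,0,0],[120,7.4,0,0,0],[120,7.4,0,0,0],[150,7.4,0,0,0],[170,7.4,0,0,0],[190,7.4,0,0,0]],
])

```text
clock: 3.43
eef_pos: [0.5237, -0.0747, 0.0599]
eef_rot: [2.789, 1.567, -0.456]
force: [0.0, -2.6, 1.7]
gripper_width: 0.022
```

>>> apply_moves([
  [[210,0,0,0,0],[230,0,0,0,0],[230,0,0,0,0],[230,0,0,0,0],[230,0,0,0,0]],
])

```text
clock: 3.85
eef_pos: [0.5235, -0.0756, 0.0599]
eef_rot: [2.505, 1.566, -0.74]
force: [-1.0, -4.3, 5.1]
gripper_width: 0.0196
```

Run:
```python
from h import *
from workcell import bot
st=bot.state(); print(st["clock"],st["eef_pos"],st["gripper_width"],st["force"])
plan(st,np.array([.522,-.0755,.058])-.027*np.array([np.cos(.105),-np.sin(.105),0]),-96)
for n in("wrist","side"):
  s=bot.snapshot(n);im=cv2.cvtColor(s["color"],cv2.COLOR_RGB2BGR)
  if n=="side": im=cv2.resize(im[130:290,180:330],None,fx=3.7,fy=3.7,interpolation=cv2.INTER_CUBIC)
  cv2.imwrite(f"pics/{n}4.png",im)
```

```text
3.85 [ 0.52353321 -0.07561319  0.05994427] 0.01963817845614351 [-1.00738588 -4.29638021  5.06613243]
shift cm [ 0.18 -0.    2.85] heading y -95.89 down [ 0.0032 -0.003  -1.    ]
turn 0.11490961718884307
```

View pics/wrist4.png

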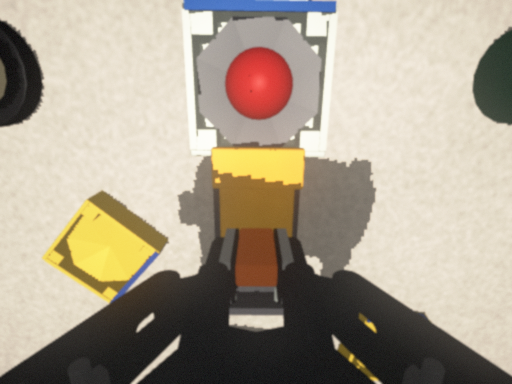

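View pics/side4.png

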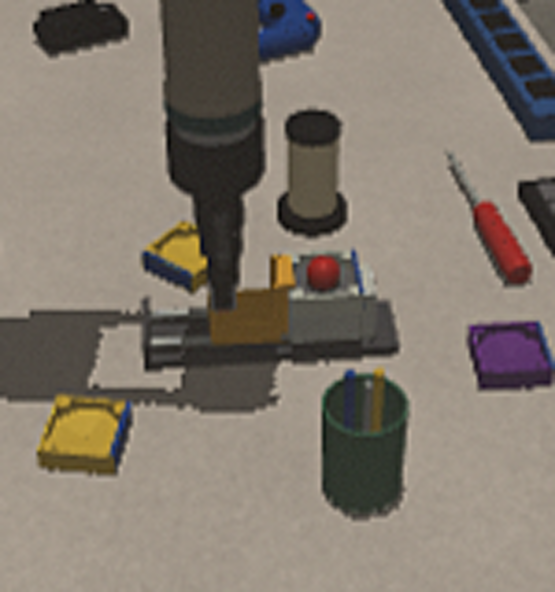

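Tab gripped (width 19.6 mm, force small). Dragging back 28 mm.

>>> apply_moves([
  [[230,0,0,0.15,0],[230,0,0,0.4,0],[230,0,0,0.7,0],[230,0,0,1.0,0],[230,0,0,1.3,0],[230,0,0,1.6,0],[230,0,0,1.9,0],[230,0,0,2.1,0]],
])

```text
clock: 4.62
eef_pos: [0.504, -0.0734, 0.06]
eef_rot: [2.814, 1.564, -0.431]
force: [2.0, -4.1, 4.0]
gripper_width: 0.0195
```

>>> apply_moves([
  [[230,0,0,0.3,0],[230,0,0,0.5,0],[230,0,0,0.7,0],[230,0,0,0.7,0],[230,0,0,0.7,0]],
])

```text
clock: 5.03
eef_pos: [0.4965, -0.0725, 0.0599]
eef_rot: [2.759, 1.565, -0.486]
force: [1.8, -3.8, 6.1]
gripper_width: 0.0196
```

Run:
```python
from h import *
from workcell import bot
st=bot.state(); print(st["clock"],st["eef_pos"],st["gripper_width"],st["force"])
for n in("wrist",):
  s=bot.snapshot(n);im=cv2.cvtColor(s["color"],cv2.COLOR_RGB2BGR)
  cv2.imwrite(f"pics/{n}5.png",im)
```

```text
5.0333 [ 0.49654675 -0.07248709  0.05994221] 0.019584290886467595 [ 1.77495022 -3.810337    6.11029676]
```

View pics/wrist5.png

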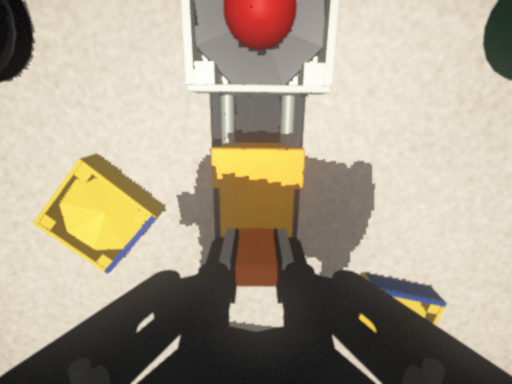

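>>> apply_moves([
  [[180,0,0,0,0],[140,0,0,0,0],[100,0,0,0,0],[100,-0.5,0,0,0],[100,-3,0,0,0],[60,-6.5,0,0,0],[0,-9.5,0,0,0],[0,-11,0,0,0]],
])

```text
clock: 5.75
eef_pos: [0.4959, -0.0713, 0.172]
eef_rot: [3.023, 1.566, -0.221]
force: [0.7, -0.4, 0.0]
gripper_width: 0.0847
```

Run:
```python
from h import *
from workcell import bot
st=bot.state(); print(st["clock"],st["eef_pos"],st["gripper_width"],st["force"])
plan(st,[.606,-.0845,.17],-96.2)
```

```text
5.75 [ 0.49593476 -0.07128814  0.17195247] 0.08468065066224932 [ 0.73750331 -0.42013279  0.0109031 ]
shift cm [  0.25   0.18 -11.08] heading y -95.9 down [ 0.005  -0.0011 -1.    ]
turn 0.2994011105465262
```

>>> apply_moves([
  [[0,0,0.1,-2,0.3],[0,0,0.1,-5,0.3],[0,0,0.1,-8,0.3],[0,0,0.15,-10,0.3],[0,0,0.15,-11,0.3],[0,0,0.15,-11,0.3],[0,0,0.15,-11,0.3]],
])

```text
clock: 6.33
eef_pos: [0.6026, -0.0836, 0.1677]
eef_rot: [-0.12, 1.568, 2.914]
force: [-1.2, 1.2, -0.2]
gripper_width: 0.0851
```

Run:
```python
from h import *
from workcell import bot
s=bot.snapshot("wrist")
st=bot.state(); print(st["clock"],st["eef_pos"],st["gripper_width"],st["force"])
plan(st,[.606,-.0845,.17],-96.2)
im=cv2.cvtColor(s["color"],cv2.COLOR_RGB2BGR);pickle.dump(s,open("w6.pkl","wb"))
cv2.imwrite(f"pics/w6.png",im)
s=bot.snapshot("top");pickle.dump(s,open("t6.pkl","wb"))
cv2.imwrite("pics/t6.png",cv2.resize(cv2.cvtColor(s["color"],cv2.COLOR_RGB2BGR)[170:255,215:345],None,fx=6,fy=6))
```

```text
6.3833 [ 0.60201823 -0.08358028  0.16784859] 0.08514007691847837 [-0.38194641  0.26417269  0.93561708]
shift cm [-0.22  0.05 -0.41] heading y -96.21 down [-2.8e-03  6.0e-04 -1.0e+00]
turn -0.006809870487330727
```

View pics/w6.png

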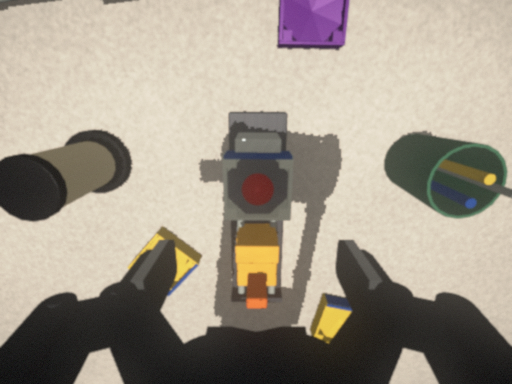

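View pics/t6.png

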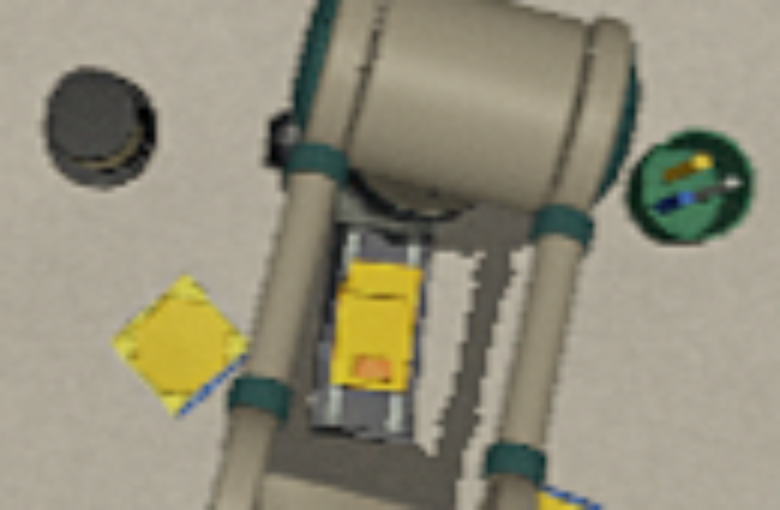

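The jaw is open, with its yellow edge about 27 mm back. The plate (wrist px 223–292, 153–220) is centred between the fingers, and the ball at (258,187) is in the middle. Next I'll measure the plate centre.

Run:
```python
from h import *
from workcell import bot
s=pickle.load(open("w6.pkl","rb"))
print("ball",ray(s,258,187.5,.071))
c=[ray(s,223,154,.07),ray(s,292,154,.07),ray(s,223,220,.07),ray(s,291,220,.07)];print(sum(c)/4)
# tcp-centred prediction
print(proj(s,[.606,-.0845,.071]))
st=bot.state();print(st["eef_pos"]); plan(st,[.606,-.0845,.047],-96.1)
M=Rm(st["eef_rot"]);print("camera in tool", M.T@(s["xyz"]-st["eef_pos"]))
```

```text
ball [ 0.6070271  -0.08342167  0.071     ]
[ 0.60608792 -0.08265375  0.07      ]
[259.35876709 188.49048137]
[ 0.60190818 -0.08360214  0.16802531]
shift cm [12.1   0.05 -0.45] heading y -96.21 down [-2.3e-03  5.0e-04 -1.0e+00]
turn -0.11130591871643958
camera in tool [-0.13184457 -0.00221477 -0.07682161]
```

>>> apply_moves([
  [[0,2,0,-0.45,0],[0,5,0,-0.45,0],[0,7.5,0,-0.45,0],[0,9.5,0,-0.45,0],[0,11.2,0,-0.45,0],[0,12.2,0,-0.45,0],[0,12.3,0,-0.45,0],[0,12.3,0,-0.45,0]],
])

```text
clock: 7.1
eef_pos: [0.6075, -0.0844, 0.0454]
eef_rot: [-0.06, 1.57, 2.973]
force: [-0.9, 0.5, -0.1]
gripper_width: 0.085
```

Run:
```python
from h import *
from workcell import bot
s=bot.snapshot("wrist")
st=bot.state(); print(st["clock"],st["eef_pos"],st["gripper_width"],st["force"])
plan(st,[.606,-.084,.045],-96.1)
im=cv2.cvtColor(s["color"],cv2.COLOR_RGB2BGR);pickle.dump(s,open("w7.pkl","wb"))
cv2.imwrite(f"pics/w7.png",im)
s=bot.snapshot("side")
cv2.imwrite("pics/s7.png",cv2.resize(cv2.cvtColor(s["color"],cv2.COLOR_RGB2BGR)[130:290,180:330],None,fx=3.7,fy=3.7))
```

```text
7.15 [ 0.60833953 -0.08459251  0.046203  ] 0.08552855923461088 [-0.85945089 -0.32114023  0.30718973]
shift cm [ 0.12 -0.03  0.24] heading y -96.21 down [ 1.1e-03 -4.0e-04 -1.0e+00]
turn -0.11452047412593913
```

View pics/w7.png

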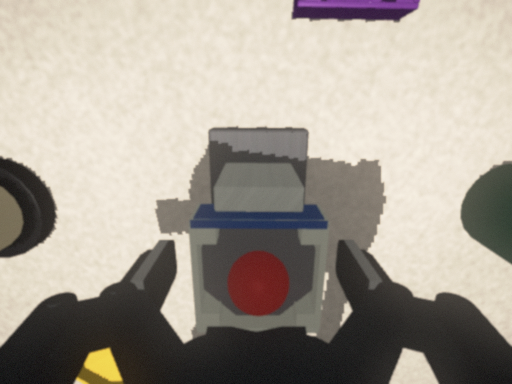

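View pics/s7.png

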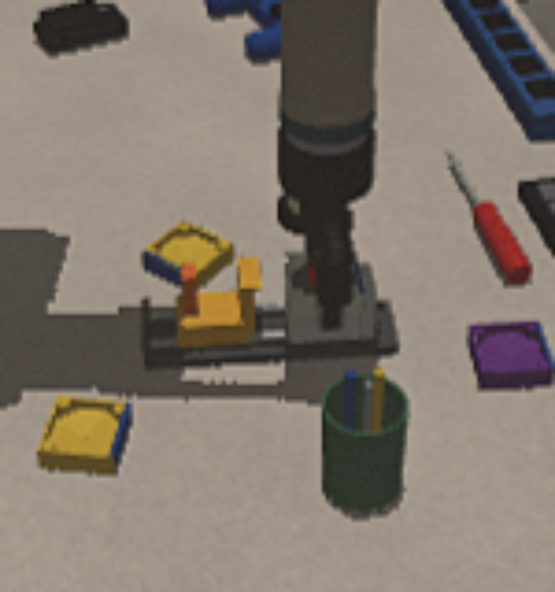

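The plate sits about 1 mm to the image right between the fingers (mid 259 vs 256), so I'll trim and close slowly.

>>> apply_moves([
  [[30,0,0.05,0.1,0],[50,0,0.1,0.15,0],[60,0,0.1,0.15,0],[65,0,0.1,0.15,0],[69,0,0.1,0.15,0],[72,0,0.1,0.15,0],[75,0,0.1,0.15,0],[77,0,0.1,0.15,0]],
], squeeze=30)

```text
clock: 7.87
eef_pos: [0.6067, -0.0853, 0.0454]
eef_rot: [2.739, 1.571, -0.511]
force: [-0.6, -0.3, 1.1]
gripper_width: 0.0595
```

>>> apply_moves([
  [[79,0,0,0,0],[81,0,0,0,0],[83,0,0,0,0],[86,0,0,0,0],[90,0,0,0,0],[95,0,0,0,0],[100,0,0,0,0],[110,0,0,0,0]],
])

```text
clock: 8.53
eef_pos: [0.6067, -0.0854, 0.0455]
eef_rot: [2.909, 1.57, -0.341]
force: [-0.3, 1.3, 4.2]
gripper_width: 0.0595
```

>>> apply_moves([
  [[130,0,0,0,0],[150,0,0,0,0],[150,0,0,0,0],[150,0,0,0,0]],
])

```text
clock: 8.87
eef_pos: [0.6067, -0.0854, 0.0455]
eef_rot: [2.947, 1.57, -0.303]
force: [-0.8, 0.2, 4.2]
gripper_width: 0.0597
```

Run:
```python
from h import *
from workcell import bot
s=bot.snapshot("wrist")
st=bot.state(); print(st["clock"],st["eef_pos"],st["gripper_width"],st["force"],st["qpos"])
plan(st,[.606,-.084,.045],-96.1)
cv2.imwrite(f"pics/w8.png",cv2.cvtColor(s["color"],cv2.COLOR_RGB2BGR))
```

```text
8.9167 [ 0.60669706 -0.08534172  0.04545636] 0.05977399897593291 [-0.94513811  0.48181647  4.03298006] [-2.53262116e-01  4.95092755e-01  1.68954553e+00 -1.13920575e-05
  9.56629213e-01  1.42600186e+00]
shift cm [ 0.05 -0.13  0.08] heading y -96.21 down [ 3.e-04 -1.e-04 -1.e+00]
turn -0.1143628015753535
```

View pics/w8.png

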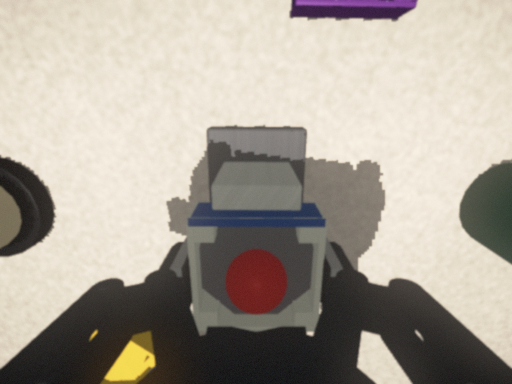

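Plate gripped at 59.8 mm wide with the ball at (256,281), still centred. Lifting smoothly.

>>> apply_moves([
  [[150,-0.1,0,0,0],[150,-0.3,0,0,0],[150,-0.6,0,0,0],[150,-1.0,0,0,0],[150,-1.4,0,0,0],[150,-1.7,0,0,0],[150,-1.9,0,0,0],[150,-2.0,0,0,0]],
])

```text
clock: 9.58
eef_pos: [0.6068, -0.0854, 0.0658]
eef_rot: [2.891, 1.57, -0.359]
force: [-0.9, -0.5, -1.7]
gripper_width: 0.0595
```

Run:
```python
from h import *
from workcell import bot
s=bot.snapshot("wrist")
st=bot.state(); print(st["clock"],st["eef_pos"],st["gripper_width"],st["force"])
plan(st,[.606,-.084,.045],-96.1)
cv2.imwrite(f"pics/w9.png",cv2.cvtColor(s["color"],cv2.COLOR_RGB2BGR))
s=bot.snapshot("side")
cv2.imwrite("pics/s9.png",cv2.resize(cv2.cvtColor(s["color"],cv2.COLOR_RGB2BGR)[150:260,210:310],None,fx=5,fy=5))
```

```text
9.6333 [ 0.6068302  -0.08542767  0.06586192] 0.05955917337138477 [ 0.26827615 -0.12110846 -0.26027551]
shift cm [ 2.09 -0.13  0.1 ] heading y -96.21 down [ 9.e-04 -3.e-04 -1.e+00]
turn -0.11184164642639871
```

View pics/w9.png

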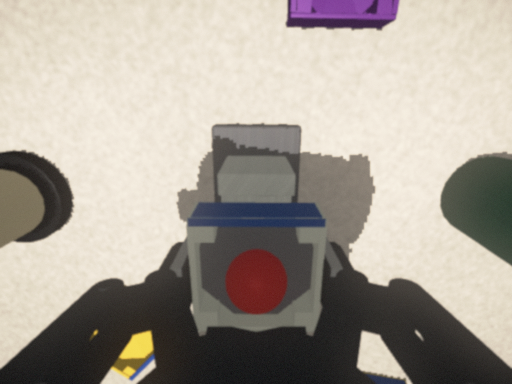

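View pics/s9.png

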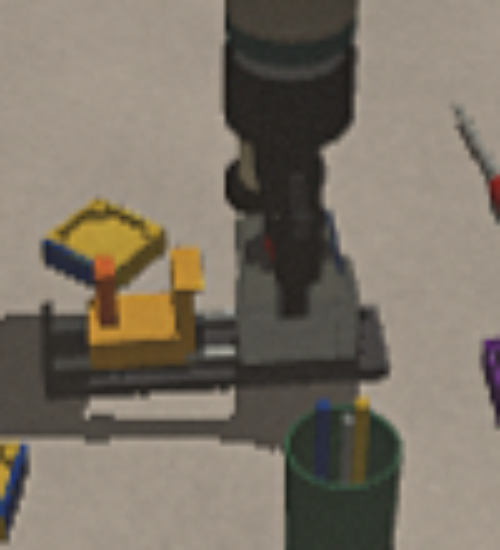

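The plate came up with the gripper: it sits at the same pixels in the wrist view and the ball is still at (256,281). Continuing up.

>>> apply_moves([
  [[150,-0.1,0,0,0],[150,-0.3,0,0,0],[150,-0.6,0,0,0],[150,-1.0,0,0,0],[150,-1.4,0,0,0],[150,-1.7,0,0,0],[150,-1.9,0,0,0],[150,-2.0,0,0,0]],
])

```text
clock: 10.35
eef_pos: [0.6069, -0.0854, 0.0859]
eef_rot: [2.91, 1.57, -0.34]
force: [-0.2, -0.8, -0.7]
gripper_width: 0.06
```

>>> apply_moves([
  [[150,-0.2,0,0,0],[150,-0.6,0,0,0],[150,-1.2,0,0,0],[150,-2.0,0,0,0],[150,-2.8,0,0,0],[150,-3.4,0,0,0],[150,-3.8,0,0,0],[150,-4.0,0,0,0]],
])

```text
clock: 11.02
eef_pos: [0.6071, -0.0855, 0.1265]
eef_rot: [2.955, 1.569, -0.295]
force: [0.4, 0.2, -0.3]
gripper_width: 0.0596
```

Run:
```python
from h import *
from workcell import bot
s=bot.snapshot("wrist")
st=bot.state(); print(st["clock"],st["eef_pos"],st["gripper_width"],st["force"])
plan(st,[.606,-.084,.125],-6.1)
cv2.imwrite(f"pics/w10.png",cv2.cvtColor(s["color"],cv2.COLOR_RGB2BGR))
```

```text
11.0667 [ 0.60701775 -0.08542675  0.12640834] 0.059933827428362556 [-0.33385143 -0.69475057 -0.63992789]
shift cm [ 0.14 -0.13  0.12] heading y -96.21 down [ 1.6e-03 -5.0e-04 -1.0e+00]
turn -90.11012873108545
```

View pics/w10.png

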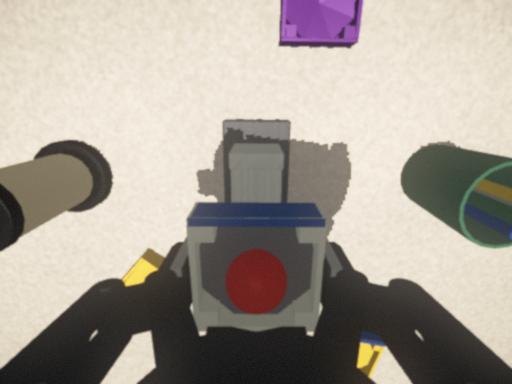

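>>> apply_moves([
  [[150,0,0,0,-0.5],[150,0,0,0,-1.5],[150,0,0,0,-3],[150,0,0,0,-5],[150,0,0,0,-7.5],[150,0,0,0,-10.5],[150,0,0,0,-13.5],[150,0,0,0,-16.5]],
])

```text
clock: 11.73
eef_pos: [0.6062, -0.0852, 0.1247]
eef_rot: [-0.393, 1.57, 2.932]
force: [0.3, -0.6, -1.7]
gripper_width: 0.0597
```

>>> apply_moves([
  [[150,0,0,0,-3],[150,0,0,0,-6],[150,0,0,0,-9],[150,0,0,0,-12],[150,0,0,0,-15],[150,0,0,0,-18],[150,0,0,0,-21],[150,0,0,0,-24]],
])

```text
clock: 12.4
eef_pos: [0.6062, -0.0853, 0.1247]
eef_rot: [-0.775, 1.57, 2.968]
force: [-0.6, -0.0, -0.7]
gripper_width: 0.0595
```

>>> apply_moves([
  [[150,0,0,0,-3],[150,0,0,0,-6],[150,0,0,0,-9],[150,0,0,0,-12],[150,0,0,0,-14.5],[150,0,0,0,-16.5],[150,0,0,0,-17.5],[150,0,0,0,-18]],
])

```text
clock: 13.07
eef_pos: [0.6063, -0.0853, 0.1248]
eef_rot: [-1.057, 1.57, 2.998]
force: [0.2, -0.0, -1.0]
gripper_width: 0.0598
```

Run:
```python
from h import *
from workcell import bot
s=bot.snapshot("wrist")
st=bot.state(); print(st["clock"],st["eef_pos"],st["gripper_width"],st["force"],st["qpos"])
plan(st,[.606,-.084,.135],-6.1)
cv2.imwrite(f"pics/w11.png",cv2.cvtColor(s["color"],cv2.COLOR_RGB2BGR))
```

```text
13.1167 [ 0.60636792 -0.08530785  0.12490602] 0.0592855190661543 [ 0.13147415 -0.17306255 -0.6055505 ] [-2.53286111e-01  4.14896507e-01  1.59775589e+00 -1.20044751e-04
  1.12967584e+00  4.04227147e-01]
shift cm [-1.01 -0.11 -0.08] heading y -37.67 down [-7.e-04  1.e-04 -1.e+00]
turn -31.56980283514789
```

View pics/w11.png

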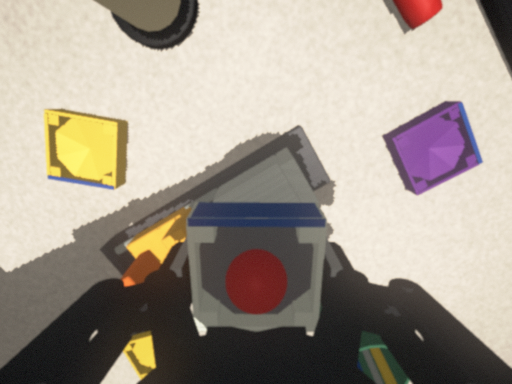

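Turning the right way, towards the lamp at the top-left, with the ball at (256,281) still centred. About 30° remain.

>>> apply_moves([
  [[150,0,0,0,-0.5],[150,-0.1,0,0,-1.5],[150,-0.2,0,0,-3],[150,-0.3,0,0,-5],[150,-0.4,0,0,-7.5],[150,-0.6,0,0,-10.5],[150,-0.7,0,0,-13.5],[150,-0.8,0,0,-16.5]],
])

```text
clock: 13.78
eef_pos: [0.6066, -0.0854, 0.1335]
eef_rot: [1.249, 1.571, -0.689]
force: [-0.2, -0.1, -1.5]
gripper_width: 0.0598
```

>>> apply_moves([
  [[150,0,0,0,-3],[150,0,0,0,-6],[150,0,0,0,-8.5],[150,0,0,0,-10.5],[150,0,0,0,-12],[150,0,0,0,-13],[150,0,0,0,-13.5],[150,0,0,0,-13.5]],
])

```text
clock: 14.45
eef_pos: [0.6066, -0.0854, 0.1333]
eef_rot: [0.371, 1.571, -1.334]
force: [0.1, -0.3, -1.7]
gripper_width: 0.0599
```

>>> apply_moves([
  [[150,0,0,0,0],[150,0,0,0,0],[150,0,0,0,0],[150,0,0,0,0],[150,0,0,0,0],[150,0,0,0,0]],
])

```text
clock: 14.95
eef_pos: [0.6066, -0.0854, 0.1333]
eef_rot: [0.387, 1.571, -1.318]
force: [-0.0, 0.2, -1.0]
gripper_width: 0.0595
```

Run:
```python
from h import *
from workcell import bot
s=bot.snapshot("wrist")
st=bot.state(); print(st["clock"],st["eef_pos"],st["gripper_width"],st["force"],abs(st["joint_velocities"]).max())
plan(st,[.606,-.084,.135],-6.1)
cv2.imwrite(f"pics/w12.png",cv2.cvtColor(s["color"],cv2.COLOR_RGB2BGR))
for n in("side","top"):
  s=bot.snapshot(n);cv2.imwrite(f"pics/{n}12.png",cv2.cvtColor(s["color"],cv2.COLOR_RGB2BGR))
```

```text
15.0 [ 0.60657954 -0.08536185  0.13329518] 0.05958490363343968 [ 0.40953388 -0.89338107 -0.16593787] 0.001304007163813378
shift cm [-0.17 -0.08 -0.13] heading y -7.72 down [ 0.e+00 -1.e-04 -1.e+00]
turn -1.6181143550257504
```

View pics/w12.png

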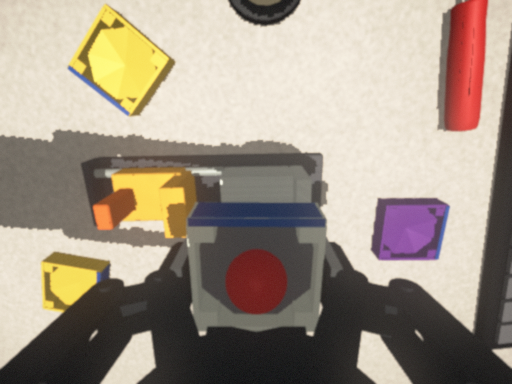

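View pics/side12.png

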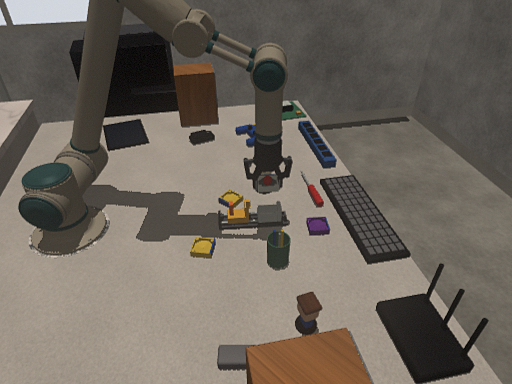

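View pics/top12.png

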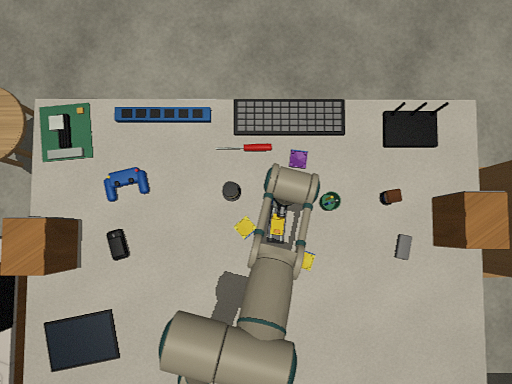

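The blue rim faces the lamp foot at wrist px (265,5), the ball is centred at (256,281), the jaw is still open, and the other items look unmoved at the same pixels. The arm is still, so I'm handing in.

Run:
```python
from workcell import bot
print(bot.close_job()); st=bot.state(); print(st["clock"],st["eef_pos"],st["gripper_width"])
```

```text
the job is handed in; nothing more can be done
None
the job is handed in; nothing more can be done
```

The job is handed in at about 15 s of the 51 s allowed, with the plate still held above the holder; no verdict was reported. I slid the jaw back about 27 mm by its orange tab. I then gripped the plate by its bare sides at 30 N, lifted it about 88 mm (a little over the 8 cm asked) and turned it about 88.5° so its blue side faces the lamp.

The last checks showed:
- **Plate:** the centre is about 0.148 m above the bench, less than 5 mm off the bed's centre, and the tool is vertical to under 0.1°. The grip is 59.6 mm wide.
- **Ball:** it is in the middle of the hollow in the wrist view, at the same pixels throughout the lift and turn.
- **Surroundings:** the jaw is still open, and the lamp, tin and other items look unmoved in the top and side views.
- **Arm:** it was still when I handed in.

No check failed. One approach move overshot about 11 cm to the side because the tool frame had turned between calls. It happened well above the bench, touched nothing, and I corrected it before going down.

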